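Hang a tool ledge on the slotted upright beside the lathe

TASK

Hang the loose tool ledge on the slotted upright: hook its two claws into the top two slots, then press it down until it is fully home and the spring catch has snapped out above its back plate. Let go of it, and leave everything else on the bench where it is.

Things in the scene. Friction and masses are not known exactly. Their poses are not given: they have to be found in the camera images.
- ledge_grip (a point): Grip point of the loose tool ledge, an aluminium bracket (about 320 g) standing level on its floor plate on the bench. x points to its back (claw side), z up. The point is the centre of an upright fin 10 mm thick (along y), 44 long, top 20 above the point; underside of the ledge 65 below it. Floor plate x -45 to +70, 80 wide, front lip 16 high. A low web joins the fin to the back plate.
- ledge_back (a point): Centre of the ledge's flat back face, 70 mm behind the grip point along x and 17.5 below it, same axes. The back plate is 50 wide, 95 high (from the underside up), 5 thick. Two claws stand out of this face.
- ledge_flange (a point): Where to press the ledge down: on the flat top (95 mm over the underside, level with the back plate's top edge) of a flange folded forward from the back plate, 34 long (x), 40 wide. The point is on its centre line, 20 in front of the back face, clear of the catch; from the grip point +50 in x, +30 in z. Same axes.
- ledge_claw (a point): Lowest point of the upper claw's tail; from the grip point +78.5 mm in x, 0 in y and z. Two equal claws, 5 wide, the other 40 lower, on the centre line. Each: a neck 8 high reaching 11 out from the back face, at its end a tail hanging 9 below the neck (17 high in all), with a 6 gap between tail and back face (7.5 at the tip).
- column: The slotted upright, fixed on the bench. Origin at bench level straight below the front face of its slotted strip, on the centre line; x points away from the robot, square into that face; z up. Base plate 150 x 160 x 20 mm (x -30 to +120); on it a double post (top at 200) and in front of that the steel strip: face in the plane x = 0, 64 wide, 4 thick, 190 high, hollow for 24 behind.
- strip_height (a point): A point 220 mm straight above the column's origin: the lowest place that the strip's top edge can have. The strip is clamped on the post at a height that differs every time and is not reported: its top edge lies 0 to 25 mm above this point. Touch the top edge from above, feel for the slots, or look.
- strip_slots (a point): Same point as the column's origin, told here: four slots on the strip's centre line, 8 mm wide, 20 high, 40 apart; the first is 20.5 to 40.5 below the strip's top edge. The claws enter straight along x at full height, then the ledge goes down 9 to 12 till the necks rest on the slots' lower edges, grip point then 49.5 below the top edge; let go, it rises up to 1.5 against the catch.
- catch (a joint): Spring catch in the strip, a brass block 14 x 7 mm, 11 to 18 below the strip's top edge, sticking 6 out of the face. Value in m: 0 fully out, 0.006 flush; 2 to 4.4 N. The back plate pushes it in as the claws enter; when the ledge is pressed fully down, it springs out over the plate's top edge and holds the ledge down against the spring pad.
- pad (a joint): Spring pad on the strip under the ledge: black block 18 x 36 mm, 3 to 21 in front of the face, its top 110 below the strip's top edge. Value in m: 0 up, grows as pressed down, 0.0045 with the ledge fully home; 7 to 10 N. It meets the underside about 6 mm after the claws start down (tails then behind the strip) and carries the ledge's weight there: the rest needs a press of 8 to 20 N.
- angle: Bystander: dark steel angle plate, 80 x 60 x 82 mm, origin under its centre.
- chuck: Bystander: steel drill chuck standing on the bench, 62 mm across, 77 high, origin under its centre.
- key: Bystander: T-handled chuck key lying flat, cross bar 100 mm along its y, shank 84 mm along its x; origin under the cross bar's middle.
- bar_long: Bystander: black tool-holder bar lying on the bench, 16 x 16 mm, 137 long along x, origin under its middle.
- bar_short: Bystander: as bar_long, 107 mm long.
- oiler: Bystander: white plastic bottle, 56 mm across, 140 high, origin under its centre.
There are look-alikes about, which are no part of the job. There is more than one size of the part that bears ledge_grip; the job needs the smaller. Leave any blue look-alike of the column alone.

How it is judged (in metres and radians):
On the way:
1. the ledge's back plate is up against the strip and pushes the catch in (value of joint catch above 0.0018 m and x of ledge_back in the frame of column above -0.008 m), for 0.1 s.
At the end, for the whole second after the job is handed in: The ledge hangs at rest in the top two slots: its back face lies against the strip (within 4 mm), centred within 4 mm, level within 4 degrees and square within 5, and the catch is out (within 3 mm of all the way) over the back plate, which holds the spring pad pressed down by more than 2 mm (x of ledge_back in the frame of column between -0.004 and 0.003 m and y of ledge_back in the frame of column between -0.004 and 0.004 m and z of ledge_back in the frame of column between 0.146 and 0.186 m and angle between ledge_back's own z axis and vertical below 0.07 rad and angle between the x axis of ledge_back and the x axis of column, either way round below 0.09 rad and value of joint catch below 0.003 m and value of joint pad above 0.002 m and linear speed of ledge below 0.02 m/s); the robot touches nothing.
It fails at once if another thing on the bench was shifted by more than 30 mm (distance of any of angle, chuck, key, bar_long, bar_short, oiler from where it was at the start of the episode above 0.03 m).
It also fails if it takes over 64 s, if anything falls off the work surface, if the arm or the gripper's body presses on something with over 40 N, if the wrist force passes 120 N, or if a joint passes its speed limit or range.

ROBOT

A 6-joint arm with a two-finger parallel gripper is mounted at the origin on the work surface. World frame = base frame: x ahead of the robot, y to its left, z up, the work surface at z = 0. Lengths are in m, angles in degrees, forces in N, time in s.
With the tool pointing down it reaches from about 0.375 to 0.9 m from the base axis. Payload 3.1 kg.
Tool frame: the origin (TCP) lies midway between the tips of the shut fingers; the grasp point (between the pads) lies 19 mm behind it; x points along the fingers, z is the direction in which the jaws open and shut, and the axes are right-handed (so a half turn about x gives the same grasp; the last joint's range is limited). The gripper opens to 87 mm and grips with 3 to 60 N. Pads are 19 mm wide; open, the fingers measure 117 mm over their backs; the gripper's body (75 mm by 190 mm) begins 51 mm behind the grasp point.
Start: joints at [64.945, 30.224, 82.088, -0, 67.689, -10.227], TCP at [0.16, 0.604, 0.223] pointing down, gripper open.
Joint ranges: [-176.69, 176.69], [-43.24, 126.21], [12.49, 139.97], [-82, 262], [0, 151.66], [-163.58, 163.58]. Speed limits (degrees/s): [159.86, 159.86, 180, 180, 180, 180].

INTERFACE

Orientations are given as a 3x3 rotation matrix whose columns are the frame's x, y, z axes.
In Python, from rig import * gives the robot as it stands.
- The arm moves only by the tool play_rows, never from a script. Its argument "rows" is a list that holds one entry, the list of rows, each a list of 7 numbers: the shift along the tool's x, y, z in m, then the turn, a rotation vector about the tool's x, y, z in degrees, then the finger opening in m, from 0 to 0.087. A call has 1 to 12 rows; each row is the pose to reach, as a shift and turn from the pose commanded when the call began, along the tool's axes at that moment; what a row does not reach only later rows make up. A row lasts 1/10 s, in which the tool goes at most 50 mm and 8.59 degrees, less where a joint would pass 70% of its speed; a pose out of reach is approached as far as the arm can. A call with a gripper value outside its range is refused whole. The fingers move at their own pace and stop on an object; the grip force is fixed at half the most. Time passes only in rows, so rows that repeat a pose let the fingers close. It gives the time, the measured TCP pose, the force and the opening at its end, in the units of the state.
- read_state(): the state, without advancing time (a new reading comes with each control period).
- capture(name): name is "side" or "top"; returns a dict with "pixels" (384x512x3 uint8, red, green, blue), "intrinsics" (3x3 intrinsics, pixels), "rvec" (rotation vector, rad) and "tvec" (3), from world to camera coordinates, as OpenCV has them. Camera axes: x right, y down, z forward; pixel columns grow to the right and rows downward; lengths in m; the calibration is good to about 2 mm. A picture is of the moment at which its call begins. There is no depth.
- hand_in(): hands the job in, once; it reports no verdict.
Trained networks look in the newest picture that a camera, given by its name, has taken for a name from the list of things; names that differ only in an ending like _2 or _b are one class to them, and where a whole thing is asked for, a point or a joint stands for the part that bears it (a point fixed in the world has none). Each returns a list of dicts, best first, with "p" (0 to 1); they miss things now and then, are a little off and sometimes report something else, mostly with a low value. They report only what shows in the picture. A call takes as long as a camera call. They do not tell look-alikes from the thing itself.
- trace(camera, target): "mask" (384x512 bool, what is visible of it) and "at" ([column, row] in pixels, amid what is visible of it).
The state is a dict: "time_s": time; "joint_positions": joint angles; "qvel": joint speeds; "tau": joint torques, N m; "position": TCP position; "tcp_rot": TCP orientation; "force": force on the tool from outside, world axes, zero at the start; "moment": the same for the moment, N m; "opening": opening from 0.0 (shut) to 1.0 (fully open).
Only numpy, scipy, OpenCV 4.12 (cv2) and the standard library are available. Lean on these libraries where they do the work, as an engineer would, in place of code of your own. Each camera call takes 0.05 s, during which the arm holds its last target.

## Working session

There is one attempt and no reset: what is moved stays moved. The work goes in short steps, Python scripts to look and compute and a tool call to move; the robot and the scene stay as the last step left them, time stands still between calls to the robot, and variables do not carry over. Pictures are saved under pics/ and viewed, and the job is handed in when it is done.

Besides the shell and the picture viewer there is one more tool, called after "Call:" by a JSON object that holds its "api" and its "payload", one argument or row to a line. play_rows: Moves the arm, as the interface text tells. Its arguments: {"type":"object","properties":{"rows":{"type":"array"}},"required":["rows"]}

```bash
mkdir -p pics; ls
python3 - <<'E'
from rig import *
import cv2,json,numpy as np
s=read_state();print({k:np.round(v,4).tolist() for k,v in s.items()})
for c in("side","top"):
    d=capture(c);cv2.imwrite(f"pics/{c}0.png",d["pixels"][:,:,::-1])
    R=cv2.Rodrigues(np.array(d["rvec"],float))[0];print(c,np.round(d["intrinsics"],1).tolist(),"pos",np.round(-R.T@np.array(d["tvec"]).ravel(),3),np.round(R,3).tolist())
    for t in["ledge_grip","ledge_back","ledge_flange","ledge_claw","column","catch","pad","angle","chuck","key","bar_long","bar_short","oiler"]:
        try:
            for r in trace(c,t): print(c,t,round(r["p"],2),np.round(r["at"],1),r["mask"].sum())
        except Exception as e: print(t,e)
print(read_state()["time_s"])
E
```

```text
pics
{'time_s': 0.0, 'joint_positions': [64.944, 30.2788, 82.1567, -0.0001, 67.6853, -10.2283], 'qvel': [0.0326, -0.1263, -0.0694, -0.0329, 0.0224, -0.0161], 'tau': [-0.0013, -44.0045, -17.6591, 0.063, 0.0584, -0.0002], 'position': [0.1596, 0.6035, 0.2216], 'tcp_rot': [[-0.0009, -0.9667, 0.2559], [-0.0019, 0.2559, 0.9667], [-1.0, 0.0004, -0.0021]], 'force': [-0.3953, -0.0707, 0.2099], 'moment': [-0.0388, 0.0206, -0.0064], 'opening': 1.0016}
side [[387.2, 0.0, 255.9], [0.0, 387.2, 189.4], [0.0, 0.0, 1.0]] pos [-0.017 -0.672  0.744] [[0.815, -0.579, -0.024], [-0.347, -0.455, -0.82], [0.464, 0.676, -0.572]]
side ledge_grip 0.92 [237.2 190.8] 1033
side ledge_grip 0.64 [169.9 203.4] 1346
side ledge_grip 0.5 [388.9 236.9] 277
side ledge_back 0.94 [239.8 189.4] 976
side ledge_back 0.55 [170.6 202.2] 1345
side ledge_flange 0.77 [171.3 203.6] 1399
side ledge_flange 0.64 [233.9 192.2] 1006
side ledge_claw 0.92 [235.8 188.4] 908
side ledge_claw 0.58 [171.2 208.4] 1331
side ledge_claw 0.34 [326.4 219.1] 1531
side column 0.9 [324.7 219.2] 1574
side pad 0.19 [277.  170.1] 120
side angle 0.65 [319.
[... 402 characters left out ...]
.003, -0.978]]
top ledge_grip 0.71 [201.5 188.5] 940
top ledge_grip 0.68 [185.8 246.5] 1514
top ledge_back 0.68 [183.6 249.4] 1564
top ledge_back 0.66 [202.5 189.8] 926
top ledge_flange 0.63 [188.5 249.1] 1619
top ledge_flange 0.62 [201.3 190.4] 938
top ledge_claw 0.63 [202.5 187.4] 898
top ledge_claw 0.49 [274.1 196. ] 217
top column 0.8 [377.8 262. ] 2537
top column 0.59 [266.2 147.9] 1367
top pad 0.45 [279.8 152. ] 68
top angle 0.85 [335.8 202.4] 465
top chuck 0.8 [145.9 145.7] 309
top key 0.66 [199.4 137.2] 135
top bar_long 0.71 [275.3 198.5] 190
top bar_short 0.68 [200.4 137.5] 159
top bar_short 0.41 [327.9 120. ] 108
top oiler 0.64 [130.7 191.2] 390
top oiler 0.48 [335.7 202.7] 463
1.4
```

Run:
```python
import cv2
for c in("side","top"):
    im=cv2.imread(f"pics/{c}0.png");cv2.imwrite(f"pics/{c}0b.png",cv2.resize(im,(800,600),interpolation=cv2.INTER_CUBIC))
im=cv2.imread("pics/side0.png")[120:290,120:350];cv2.imwrite("pics/sidecrop.png",cv2.resize(im,None,fx=3.4,fy=3.4,interpolation=cv2.INTER_CUBIC))
im=cv2.imread("pics/top0.png")[110:290,130:340];cv2.imwrite("pics/topcrop.png",cv2.resize(im,None,fx=3.3,fy=3.3,interpolation=cv2.INTER_CUBIC))
```

```text
(no output)
```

View pics/side0b.png

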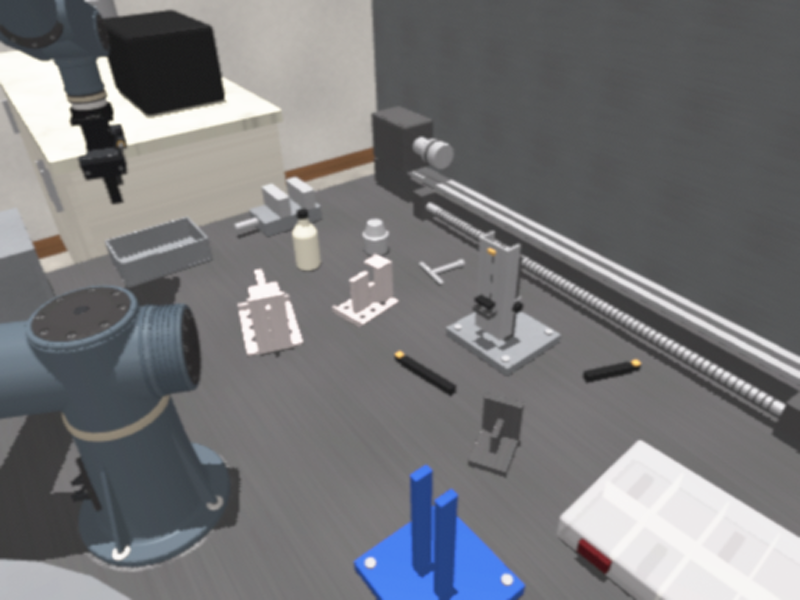

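View pics/top0b.png

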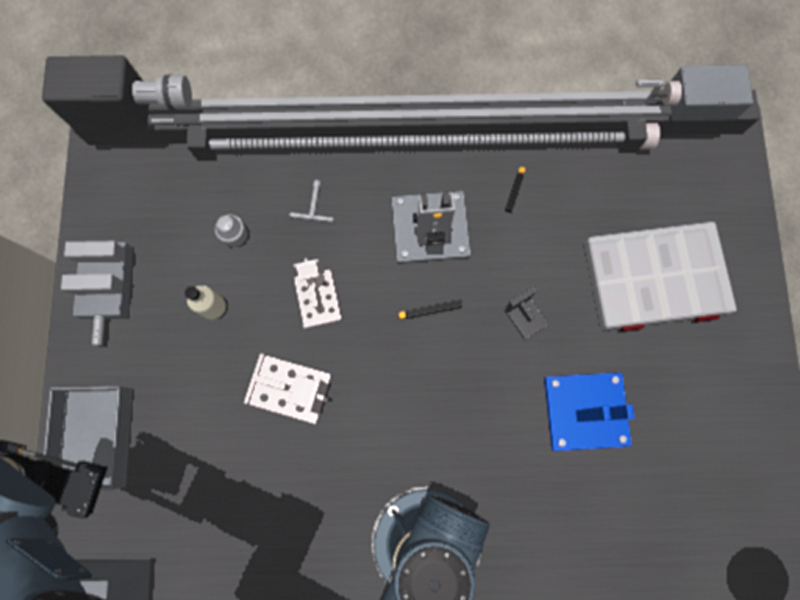

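View pics/sidecrop.png

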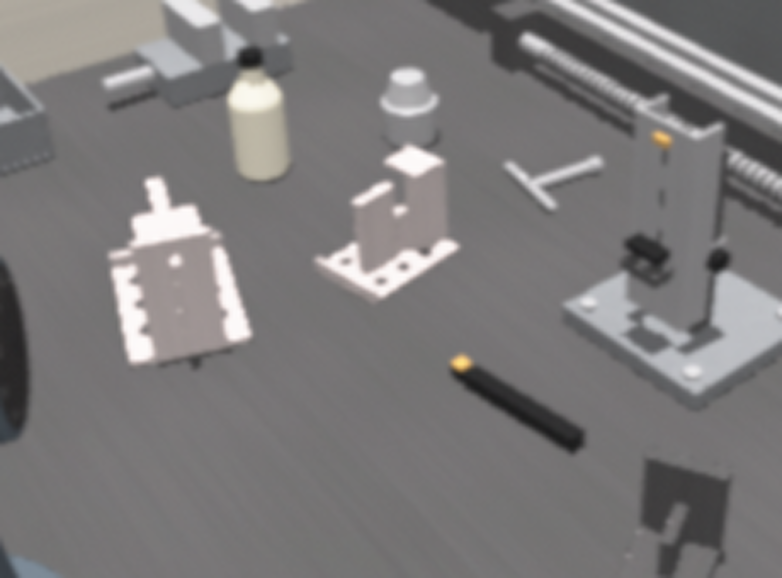

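View pics/topcrop.png

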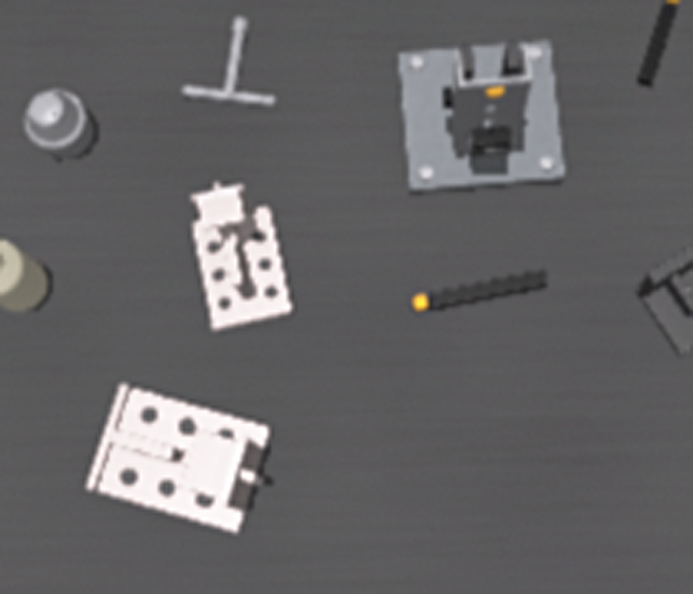

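The small light ledge is at top px (202,188), back plate facing away from the robot. The grey column is at top px (277,147), with its orange catch at about (280,138). The blue column and the larger ledge are decoys. Next I'll fit poses with simple box models in both views.

```bash
cat > h.py <<'E'
import cv2,numpy as np
from rig import *
def cam(d):
    return np.array(d["intrinsics"],float),np.array(d["rvec"],float).ravel(),np.array(d["tvec"],float).ravel()
def box(x0,x1,y0,y1,z0,z1): return np.array([[x,y,z] for x in(x0,x1) for y in(y0,y1) for z in(z0,z1)],float)/1000
LEDGE=[box(-45,70,-40,40,-65,-61),box(-45,-41,-40,40,-65,-49),box(65,70,-25,25,-65,30),box(36,70,-20,20,26,30),box(-22,22,-5,5,-65,20),box(20,66,-3,3,-65,-40),box(70,81,-2.5,2.5,9,17),box(77,81,-2.5,2.5,0,17)]
def COL(h): # h strip top
    t=h*1000
    return [box(-30,120,-80,80,0,20),box(0,4,-32,32,t-190,t),box(4,28,-32,-28,t-190,t),box(4,28,28,32,t-190,t),box(-6,0,-7,7,t-18,t-11),box(-21,-3,-18,18,t-120,t-110)]
def Rz(a): c,s=np.cos(a),np.sin(a); return np.array([[c,-s,0],[s,c,0],[0,0,1]])
def render(boxes,pos,yaw,K,r,t,roi,S=4):
    x0,y0,x1,y1=roi; m=np.zeros(((y1-y0)*S,(x1-x0)*S),np.uint8)
    for b in boxes:
        p=cv2.projectPoints(b@Rz(yaw).T+pos,r,t,K,None)[0][:,0]
        q=((p+0.5-[x0,y0])*S-0.5)
        h=cv2.convexHull(np.round(q*16).astype(np.int32))
        cv2.fillConvexPoly(m,h,255,shift=4)
    return cv2.resize(m,(x1-x0,y1-y0),interpolation=cv2.INTER_AREA)/255.
def pix2world(uv,z,c):
    K,r,t=c; R=cv2.Rodrigues(r)[0]
    d=R.T@np.linalg.inv(K)@np.array([uv[0],uv[1],1.]); o=-R.T@t
    return o+d*(z-o[2])/d[2]
def wire(im,boxes,pos,yaw,c,roi,f,name,col=(0,255,0)):
    K,r,t=c;x0,y0,x1,y1=roi
    im=cv2.resize(im[y0:y1,x0:x1],None,fx=f,fy=f,interpolation=cv2.INTER_CUBIC)
    for b in boxes:
        p=cv2.projectPoints(b@Rz(yaw).T+pos,r,t,K,None)[0][:,0]
        q=np.round((p+0.5-[x0,y0])*f).astype(int)
        for i in range(8):
            for k in(1,2,4):
                if not i&k: cv2.line(im,tuple(map(int,q[i])),tuple(map(int,q[i|k])),col,1)
    cv2.imwrite(name,im)
E
cat > fit.py <<'E'
from h import *
import pickle
from scipy.optimize import minimize
D={}
for c in("side","top"):
    d=capture(c); D[c]=dict(px=d["pixels"],cam=cam(d)); 
    D[c]["led"]=[(r["p"],r["at"],r["mask"]) for r in trace(c,"ledge_grip")]
    D[c]["col"]=[(r["p"],r["at"],r["mask"]) for r in trace(c,"column")]
pickle.dump(D,open("D.pkl","wb"))
E
python3 fit.py
cat > fitled.py <<'E'
from h import *
import pickle
from scipy.optimize import minimize
D=pickle.load(open("D.pkl","rb"))
roi={"side":(205,155,262,215),"top":(182,158,225,215)}
tgt={}
for c in roi:
    x0,y0,x1,y1=roi[c]; g=D[c]["px"][y0:y1,x0:x1].astype(float).mean(2)
    bg=np.percentile(g,20)
    tgt[c]=np.clip((g-bg)/(60),0,1) # soft
    # keep component at trace
    m=[r for r in D[c]["led"] if x0<r[1][0]<x1 and y0<r[1][1]<y1][0][2][y0:y1,x0:x1].astype(np.uint8)
    tgt[c]*=cv2.dilate(m,np.ones((9,9)))
    print(c,bg,np.percentile(g,95))
def cost(p,cs=("side","top")):
    s=0
    for c in cs:
        m=render(LEDGE,np.array([p[0],p[1],.065]),p[2],*D[c]["cam"],roi[c]); s+=np.abs(m-tgt[c]).sum()
    return s
g=pix2world((201.5,188.5),.04,D["top"]["cam"]);print(g)
for cs in(("side","top"),("side",),("top",)):
  best=None
  for y in np.radians([-10,0,10,20]):
    r=minimize(cost,[g[0],g[1],y],args=(cs,),method="Nelder-Mead",options=dict(initial_simplex=[[g[0],g[1],y],[g[0]+.02,g[1],y],[g[0],g[1]+.02,y],[g[0],g[1],y+.2]],xatol=1e-4,fatol=.01))
    if best is None or r.fun<best.fun: best=r
  print(cs,best.fun,best.x[:2].round(4),np.degrees(best.x[2]).round(2))
  if len(cs)==2: B=best
for c in roi: wire(D[c]["px"][:,:,::-1],LEDGE,np.array([B.x[0],B.x[1],.065]),B.x[2],D[c]["cam"],roi[c],9,f"pics/led_{c}.png")
E
python3 fitled.py
```

```text
side 116.33333333333333 239.3499999999999
top 88.33333333333333 243.66666666666666
[0.50631034 0.22324035 0.04      ]
('side', 'top') 529.3 [0.4957 0.2214] 13.13
('side',) 359.84705882352944 [0.4954 0.2207] 13.03
('top',) 166.2993464052288 [0.4953 0.2229] 11.95
```

```bash
python3 -c "
import cv2,numpy as np
a=cv2.imread('pics/led_side.png');b=cv2.imread('pics/led_top.png');print(a.shape,b.shape)
h=540;f=lambda i:cv2.resize(i,(390,h));cv2.imwrite('pics/led.png',np.hstack([f(a),f(b)]))"
```

```text
(540, 513, 3) (513, 387, 3)
```

View pics/led.png

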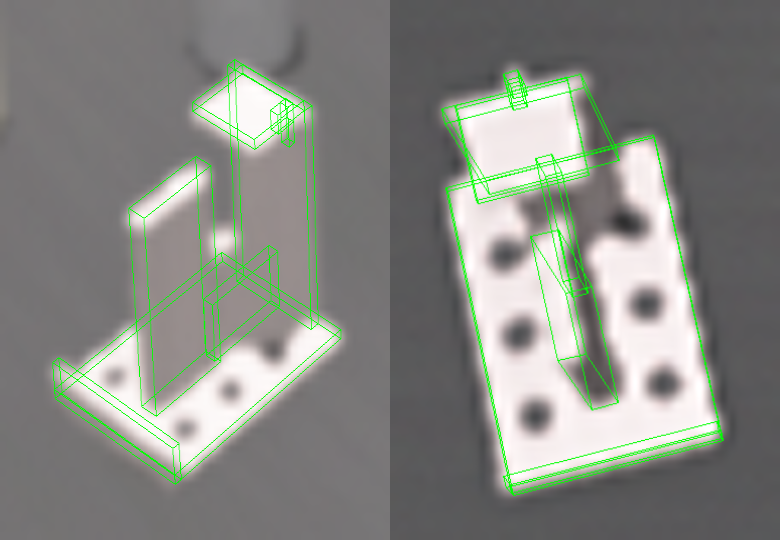

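The wireframe matches the ledge within a pixel in both views: grip at about (0.4955, 0.222), yaw about 12.7°. Column next.

```bash
cat > fitcol.py <<'E'
from h import *
import pickle
from scipy.optimize import minimize
D=pickle.load(open("D.pkl","rb"))
roi={"side":(275,135,370,245),"top":(240,110,312,180)}
E={}
for c in roi:
    g=cv2.cvtColor(D[c]["px"],cv2.COLOR_RGB2GRAY).astype(np.float32)
    x0,y0,x1,y1=roi[c]; E[c]=g
# base plate: edge contrast across outline (inside brighter). sample along visible top-face outline
def cost(p,cs=("side","top")):
    s=0;R=Rz(p[2])
    for c in cs:
        K,r,t=D[c]["cam"];C=np.array([[-30,-80],[120,-80],[120,80],[-30,80]])/1000
        for i in range(4):
            a,b=C[i],C[(i+1)%4]; u=np.linspace(.03,.97,60)[:,None]
            L=a+(b-a)*u; n=np.array([(b-a)[1],-(b-a)[0]]);n=n/np.linalg.norm(n)
            # outward normal; top face z=20 for back edges, visible lower edge for near ones - use contrast of union outline
            P=lambda off,z: cv2.projectPoints(np.c_[L+n*off,np.full(60,z)]@R.T+[p[0],p[1],0],r,t,K,None)[0]
            Rm=cv2.Rodrigues(r)[0];o=-Rm.T@t; nw=R[:2,:2]@n; mid=R[:2,:2]@((a+b)/2)+p[:2]
            vis=(o[:2]-mid)@nw>0
            z=0. if vis else .02
            if c=="side" and not vis and i in(1,2): w=.5
            else: w=1
            S=lambda q: cv2.remap(E[c],q.astype(np.float32),None,cv2.INTER_LINEAR)[:,0]
            s-=w*np.clip(S(P(-.004,z))-S(P(.004,z)),-30,45).mean()
    return s
g=pix2world((278,148),.02,D["top"]["cam"]);print(g)
for cs in(("side","top"),("side",),("top",)):
  best=None
  for dx in(-.06,-.03,0):
   for dy in(-.01,.01):
    for y in np.radians([-4,0,4]):
     a=[g[0]+dx,g[1]+dy,y]
     r=minimize(cost,a,args=(cs,),method="Nelder-Mead",options=dict(initial_simplex=[a,[a[0]+.01,a[1],y],[a[0],a[1]+.01,y],[a[0],a[1],y+.05]],xatol=1e-4,fatol=.01))
     if best is None or r.fun<best.fun: best=r
  print(cs,best.fun,best.x[:2].round(4),np.degrees(best.x[2]).round(2))
  if len(cs)==2: B=best
for h in(.225,.235):
  for c in roi: wire(D[c]["px"][:,:,::-1],COL(h),np.array([B.x[0],B.x[1],0]),B.x[2],D[c]["cam"],roi[c],6,f"pics/col_{c}.png")
  a=cv2.imread('pics/col_side.png');b=cv2.imread('pics/col_top.png')
  f=lambda i:cv2.resize(i,(390,int(390*i.shape[0]/i.shape[1])));a=f(a);b=f(b);H=max(len(a),len(b));o=np.zeros((H,780,3),np.uint8);o[:len(a),:390]=a;o[:len(b),390:]=b;cv2.imwrite(f'pics/col{int(h*1000)}.png',o)
E
python3 fitcol.py
```

```text
[ 0.64775873 -0.03383933  0.02      ]
('side', 'top') -184.92262268066406 [ 0.6198 -0.0255] 3.71
('side',) -86.90069580078125 [ 0.6282 -0.0206] 4.04
('top',) -164.60491943359375 [ 0.6199 -0.0278] 3.73
```

View pics/col235.png

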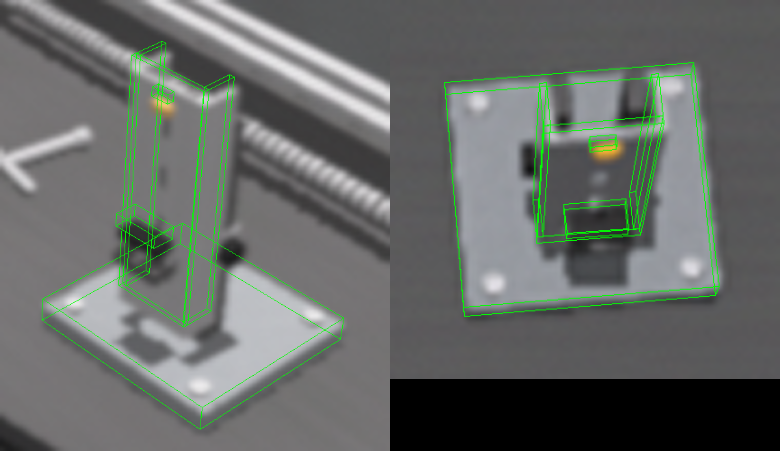

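```bash
cat > catch.py <<'E'
from h import *
import pickle,sys
from scipy.optimize import least_squares
D=pickle.load(open("D.pkl","rb"))
roi={"side":(290,130,350,200),"top":(262,125,298,150)}
uv={}
for c in roi:
    x0,y0,x1,y1=roi[c]; p=D[c]["px"][y0:y1,x0:x1].astype(float)
    w=np.clip(p[:,:,0]-p[:,:,2]-25,0,None); ys,xs=np.mgrid[y0:y1,x0:x1]
    uv[c]=np.array([(w*xs).sum(),(w*ys).sum()])/w.sum(); print(c,uv[c],w.max(),(w>0).sum())
def res(X):
    return np.concatenate([cv2.projectPoints(X[None],*D[c]["cam"][1:],D[c]["cam"][0],None)[0].ravel()-uv[c] for c in roi])
r=least_squares(res,[.62,-.03,.22]);print(r.x.round(4),r.fun.round(2))
E
python3 catch.py
python3 - <<'E'
from h import *
import pickle
D=pickle.load(open("D.pkl","rb"))
for c,roi,f in(("side",(290,140,360,235),6),("top",(255,125,305,170),9)):
    x0,y0,x1,y1=roi;cv2.imwrite(f"pics/z_{c}.png",cv2.resize(D[c]["px"][y0:y1,x0:x1,::-1],None,fx=f,fy=f,interpolation=cv2.INTER_CUBIC))
E
```

```text
side [314.26604069 160.41784038] 94.0 31
top [279.61867936 137.30041642] 150.0 21
[ 0.6154 -0.0286  0.2129] [-0.03  0.01  0.02 -0.03]
```

View pics/z_side.png

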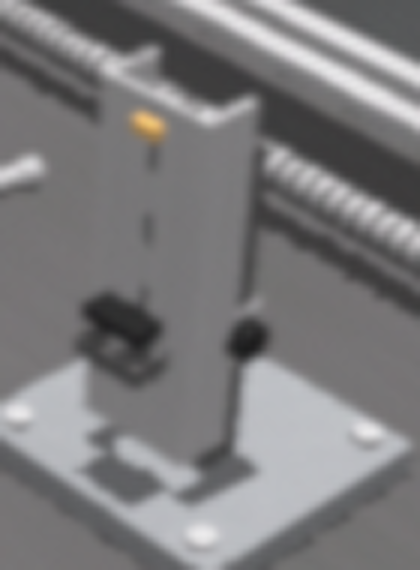

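View pics/z_top.png

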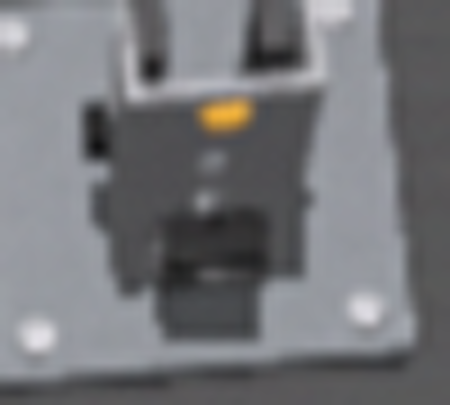

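Vision gives column origin ≈ (0.6195, -0.028), yaw ≈ 3.75°. The catch triangulates to (0.615, -0.029, 0.213), which puts the strip top near 0.227. I'll touch the top edge first, then pick up the ledge.

```bash
cat > go.py <<'E'
# go.py cmd: x y z psi ; "p x y z psi n" prints final row from cmd ; "u dx dy dz turn" updates cmd
import sys,json,numpy as np
try: c=json.load(open("cmd.json"))
except: c=[.16,.604,.223,-14.827]
a=np.radians(c[3]);Y=np.array([-np.cos(a),-np.sin(a)]);Z=np.array([-np.sin(a),np.cos(a)])
v=list(map(float,sys.argv[2:]))
if sys.argv[1]=="p":
    d=np.array(v[:2])-c[:2]; print("row: ",round(c[2]-v[2],4),round(d@Y,4),round(d@Z,4),"turn",round(c[3]-v[3],2))
else:
    p=np.array(c[:2])+v[1]*Y+v[2]*Z; c=[p[0],p[1],c[2]-v[0],c[3]-v[3]]; json.dump(c,open("cmd.json","w")); print(c)
E
python3 go.py p .6215 -.0279 .32 3.75
```

```text
row:  -0.097 -0.6078 -0.4928 turn -18.58
```

Call:
{"api": "play_rows", "payload": {
  "rows": [
    [[-0.02, -0.033, -0.027, -1, 0, 0, 0], [-0.04, -0.066, -0.054, -2, 0, 0, 0], [-0.06, -0.099, -0.081, -3, 0, 0, 0], [-0.08, -0.132, -0.108, -4, 0, 0, 0], [-0.097, -0.165, -0.135, -5, 0, 0, 0], [-0.097, -0.2, -0.163, -6, 0, 0, 0], [-0.097, -0.235, -0.191, -7, 0, 0, 0], [-0.097, -0.27, -0.219, -8, 0, 0, 0], [-0.097, -0.305, -0.248, -9, 0, 0, 0], [-0.097, -0.34, -0.277, -10, 0, 0, 0], [-0.097, -0.375, -0.305, -11, 0, 0, 0], [-0.097, -0.41, -0.333, -12, 0, 0, 0]]
  ]
}}

```text
time_s: 2.9
position: [0.4719, 0.1757, 0.3198]
tcp_rot: [[0.001, -0.999, 0.049], [0.0, 0.049, 0.999], [-1.0, -0.001, 0.0]]
force: [-0.3, 1.0, 0.2]
opening: 0.032
```

```bash
python3 go.py u -.097 -.41 -.333 -12; python3 go.py p .6215 -.0279 .32 3.75; python3 -c "
from rig import *
s=read_state();print(s['time_s'],s['position'],s['tcp_rot'],s['opening'],s['force'])"
```

```text
[np.float64(0.4711330468290209), np.float64(0.17716838545992136), 0.32, -2.827]
row:  0.0 -0.1603 -0.1974 turn -6.58
2.9 [0.47187359 0.17569283 0.31984726] [[ 6.56062407e-04 -9.98805137e-01  4.88658094e-02]
 [ 3.06300264e-04  4.88660184e-02  9.98805296e-01]
 [-9.99999738e-01 -6.40310995e-04  3.37993435e-04]] 0.03155998082979773 [-0.31067423  1.04979218  0.16805812]
```

Call:
{"api": "play_rows", "payload": {
  "rows": [
    [[0, -0.03, -0.036, -1.5, 0, 0, 0], [0, -0.06, -0.072, -3, 0, 0, 0], [0, -0.09, -0.108, -4.5, 0, 0, 0], [0, -0.12, -0.144, -6, 0, 0, 0], [0, -0.15, -0.18, -6.58, 0, 0, 0], [0, -0.1603, -0.1974, -6.58, 0, 0, 0], [0.04, -0.1603, -0.1974, -6.58, 0, 0, 0], [0.07, -0.1603, -0.1974, -6.58, 0, 0, 0], [0.08, -0.1603, -0.1974, -6.58, 0, 0, 0], [0.08, -0.1603, -0.1974, -6.58, 0, 0, 0]]
  ]
}}

```text
time_s: 3.9
position: [0.6201, -0.0271, 0.2381]
tcp_rot: [[-0.004, -0.998, -0.066], [0.001, -0.066, 0.998], [-1.0, 0.004, 0.001]]
force: [0.1, 0.1, 0.0]
opening: 0.002
```

```bash
python3 go.py u .08 -.1603 -.1974 -6.58; python3 -c "
from rig import *
import cv2,numpy as np
for c in('side','top'):
    d=capture(c);im=d['pixels'][:,:,::-1];o=im[100:250,250:400] if c=='side' else im[80:200,200:340];cv2.imwrite(f'pics/t_{c}.png',cv2.resize(o,None,fx=4,fy=4,interpolation=cv2.INTER_CUBIC))
s=read_state();print(s['time_s'],s['position'],s['opening'],s['force'])"
```

```text
[np.float64(0.6215021077899537), np.float64(-0.02789744666656252), 0.24, 3.753]
4.0 [ 0.62222848 -0.02745658  0.24095178] 0.0013414292647609834 [ 0.92059935 -0.43640676  0.31206078]
```

View pics/t_side.png

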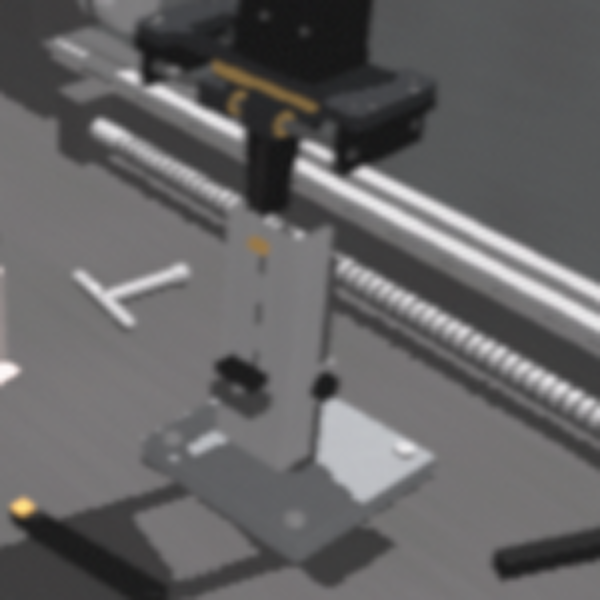

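View pics/t_top.png

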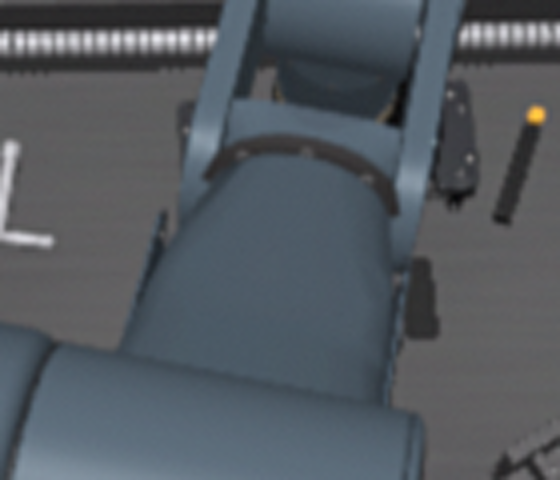

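Call:
{"api": "play_rows", "payload": {
  "rows": [
    [[0.003, 0, 0, 0, 0, 0, 0], [0.006, 0, 0, 0, 0, 0, 0], [0.008, 0, 0, 0, 0, 0, 0], [0.009, 0, 0, 0, 0, 0, 0], [0.009, 0, 0, 0, 0, 0, 0]]
  ]
}}

```text
time_s: 4.5
position: [0.6213, -0.0277, 0.2305]
tcp_rot: [[-0.0, -0.998, -0.066], [0.0, -0.066, 0.998], [-1.0, 0.0, 0.0]]
force: [0.2, -1.0, -0.6]
opening: 0.007
```

Call:
{"api": "play_rows", "payload": {
  "rows": [
    [[0.001, 0, 0, 0, 0, 0, 0], [0.002, 0, 0, 0, 0, 0, 0], [0.002, 0, 0, 0, 0, 0, 0]]
  ]
}}

```text
time_s: 4.8
position: [0.6215, -0.0278, 0.2291]
tcp_rot: [[0.001, -0.998, -0.065], [-0.0, -0.065, 0.998], [-1.0, -0.001, -0.0]]
force: [-0.4, -0.0, 3.0]
opening: 0.005
```

Call:
{"api": "play_rows", "payload": {
  "rows": [
    [[0.001, 0, 0, 0, 0, 0, 0], [0.001, 0, 0, 0, 0, 0, 0]]
  ]
}}

```text
time_s: 5.0
position: [0.6216, -0.0278, 0.229]
tcp_rot: [[0.001, -0.998, -0.066], [-0.0, -0.066, 0.998], [-1.0, -0.001, -0.0]]
force: [-3.0, 0.3, 8.1]
opening: -0.002
```

Call:
{"api": "play_rows", "payload": {
  "rows": [
    [[0.001, 0, 0, 0, 0, 0, 0], [0.001, 0, 0, 0, 0, 0, 0]]
  ]
}}

```text
time_s: 5.2
position: [0.6216, -0.0278, 0.2289]
tcp_rot: [[0.002, -0.998, -0.066], [-0.001, -0.066, 0.998], [-1.0, -0.002, -0.001]]
force: [-3.5, 1.3, 11.7]
opening: 0.005
```

```bash
python3 go.py u .013 0 0 0
```

```text
[np.float64(0.6215021077899537), np.float64(-0.02789744666656252), 0.22699999999999998, 3.753]
```

Call:
{"api": "play_rows", "payload": {
  "rows": [
    [[-0.01, 0, 0, 0, 0, 0, 0.087], [-0.02, -0.005, 0, 0, 0, 0, 0.087], [-0.02, -0.01, 0, 0, 0, 0, 0.087], [-0.02, -0.01, 0, 0, 0, 0, 0.087], [-0.02, -0.01, 0, 0, 0, 0, 0.087], [-0.02, -0.01, 0, 0, 0, 0, 0.087], [-0.02, -0.01, 0, 0, 0, 0, 0.087], [-0.02, -0.01, 0, 0, 0, 0, 0.087]]
  ]
}}

```text
time_s: 6.0
position: [0.6311, -0.0271, 0.2462]
tcp_rot: [[-0.001, -0.998, -0.065], [0.0, -0.065, 0.998], [-1.0, 0.001, 0.0]]
force: [-0.4, 0.5, 0.4]
opening: 0.651
```

Call:
{"api": "play_rows", "payload": {
  "rows": [
    [[0, 0, 0, 0, 0, 0, 0.087], [0, 0, 0, 0, 0, 0, 0.087], [0, 0, 0, 0, 0, 0, 0.087], [0, 0, 0, 0, 0, 0, 0.087], [0.01, 0, 0, 0, 0, 0, 0.087], [0.02, 0, 0, 0, 0, 0, 0.087], [0.032, 0, 0, 0, 0, 0, 0.087], [0.032, 0, 0.006, 0, 0, 0, 0.087], [0.032, 0, 0.008, 0, 0, 0, 0.087]]
  ]
}}

```text
time_s: 6.9
position: [0.6303, -0.0183, 0.2136]
tcp_rot: [[-0.002, -0.998, -0.066], [0.001, -0.066, 0.998], [-1.0, 0.002, 0.001]]
force: [0.4, 0.3, 0.1]
opening: 1.003
```

Call:
{"api": "play_rows", "payload": {
  "rows": [
    [[0, 0, 0.001, 0, 0, 0, 0.087], [0, 0, 0.002, 0, 0, 0, 0.087], [0, 0, 0.002, 0, 0, 0, 0.087]]
  ]
}}

```text
time_s: 7.2
position: [0.631, -0.017, 0.2151]
tcp_rot: [[0.001, -0.998, -0.066], [-0.0, -0.066, 0.998], [-1.0, -0.001, -0.0]]
force: [0.3, 0.3, 0.2]
opening: 1.0
```

Call:
{"api": "play_rows", "payload": {
  "rows": [
    [[0, 0, 0.001, 0, 0, 0, 0.087], [0, 0, 0.002, 0, 0, 0, 0.087], [0, 0, 0.002, 0, 0, 0, 0.087]]
  ]
}}

```text
time_s: 7.5
position: [0.6309, -0.0164, 0.2148]
tcp_rot: [[0.001, -0.998, -0.066], [-0.002, -0.066, 0.998], [-1.0, -0.001, -0.002]]
force: [-0.1, -4.4, 0.8]
opening: 1.001
```

Call:
{"api": "play_rows", "payload": {
  "rows": [
    [[0, 0, -0.01, 0, 0, 0, 0.087], [0, 0, -0.019, 0, 0, 0, 0.087], [0, 0, -0.021, 0, 0, 0, 0.087], [0, 0, -0.021, 0, 0, 0, 0.087]]
  ]
}}

```text
time_s: 7.9
position: [0.6319, -0.0365, 0.2144]
tcp_rot: [[-0.0, -0.998, -0.064], [0.001, -0.064, 0.998], [-1.0, 0.0, 0.001]]
force: [0.3, 0.7, -0.4]
opening: 1.003
```

Call:
{"api": "play_rows", "payload": {
  "rows": [
    [[0, 0, -0.001, 0, 0, 0, 0.087], [0, 0, -0.002, 0, 0, 0, 0.087], [0, 0, -0.002, 0, 0, 0, 0.087]]
  ]
}}

```text
time_s: 8.2
position: [0.6321, -0.0379, 0.2145]
tcp_rot: [[-0.0, -0.998, -0.066], [0.0, -0.066, 0.998], [-1.0, -0.0, 0.0]]
force: [0.3, -0.8, -0.2]
opening: 0.999
```

Call:
{"api": "play_rows", "payload": {
  "rows": [
    [[0, 0, -0.001, 0, 0, 0, 0.087], [0, 0, -0.002, 0, 0, 0, 0.087], [0, 0, -0.002, 0, 0, 0, 0.087]]
  ]
}}

```text
time_s: 8.5
position: [0.6322, -0.0394, 0.2145]
tcp_rot: [[-0.0, -0.998, -0.065], [0.001, -0.065, 0.998], [-1.0, 0.0, 0.001]]
force: [0.5, 2.0, -0.9]
opening: 1.001
```

```bash
python3 go.py u -.02 -.01 0 0;python3 go.py u .032 0 .008 0;python3 go.py u 0 0 .004 0;python3 go.py u 0 0 -.025 0; python3 go.py p .4955 .2220 .215 12.7; python3 go.py p .4955 .2220 .046 12.7
```

```text
[np.float64(0.631480662763663), np.float64(-0.027242892897447434), 0.24699999999999997, 3.753]
[np.float64(0.6309570197483709), np.float64(-0.01926004891848005), 0.21499999999999997, 3.753]
[np.float64(0.6306951982407248), np.float64(-0.01526862692899636), 0.21499999999999997, 3.753]
[np.float64(0.6323315826635125), np.float64(-0.040215014363269436), 0.21499999999999997, 3.753]
row:  -0.0 0.1194 0.2706 turn -8.95
row:  0.169 0.1194 0.2706 turn -8.95
```

Call:
{"api": "play_rows", "payload": {
  "rows": [
    [[0, 0, 0.012, 0, 0, 0, 0.087], [-0.035, 0, 0.012, 0, 0, 0, 0.087], [-0.065, 0, 0.012, 0, 0, 0, 0.087], [-0.065, 0.018, 0.055, -2, 0, 0, 0.087], [-0.065, 0.036, 0.098, -4, 0, 0, 0.087], [-0.065, 0.054, 0.141, -6, 0, 0, 0.087], [-0.065, 0.074, 0.184, -8, 0, 0, 0.087], [-0.065, 0.094, 0.227, -8.95, 0, 0, 0.087], [-0.05, 0.112, 0.258, -8.95, 0, 0, 0.087], [-0.02, 0.1194, 0.2706, -8.95, 0, 0, 0.087], [0.02, 0.1194, 0.2706, -8.95, 0, 0, 0.087], [0.05, 0.1194, 0.2706, -8.95, 0, 0, 0.087]]
  ]
}}

```text
time_s: 9.7
position: [0.494, 0.2233, 0.1633]
tcp_rot: [[-0.0, -0.975, -0.222], [-0.0, -0.222, 0.975], [-1.0, 0.0, -0.0]]
force: [0.3, 0.7, 0.1]
opening: 0.999
```

```bash
python3 go.py u .05 .1194 .2706 -8.95; python3 go.py p .4955 .2220 .046 12.7;python3 -c "
from rig import *
import cv2
for c in('side','top'):
    d=capture(c);im=d['pixels'][:,:,::-1];o=im[90:240,160:310] if c=='side' else im[120:240,130:270];cv2.imwrite(f'pics/g_{c}.png',cv2.resize(o,None,fx=4,fy=4,interpolation=cv2.INTER_CUBIC))
s=read_state();print(s['time_s'],s['position'],s['tcp_rot'])"
```

```text
[np.float64(0.4954754112851701), np.float64(0.22198931122206822), 0.16499999999999998, 12.703]
row:  0.119 -0.0 0.0 turn 0.0
9.8 [0.49178366 0.22205786 0.16105672] [[-8.87821287e-03 -9.75253298e-01 -2.20912159e-01]
 [-2.26991655e-03 -2.20900641e-01  9.75293676e-01]
 [-9.99958012e-01  9.16031704e-03 -2.52540693e-04]]
```

View pics/g_side.png

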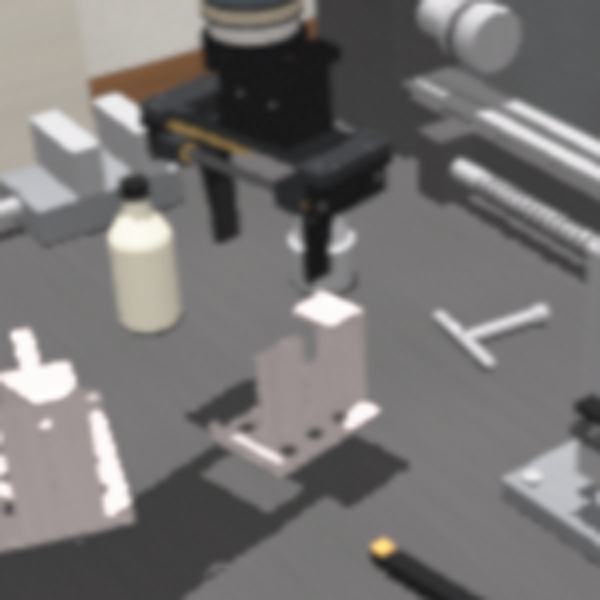

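The open fingers straddle the fin with the chuck and oiler well clear. Descending to grasp.

Call:
{"api": "play_rows", "payload": {
  "rows": [
    [[0.03, 0, 0, 0, 0, 0, 0.087], [0.06, 0, 0, 0, 0, 0, 0.087], [0.09, 0, 0, 0, 0, 0, 0.087], [0.11, 0, 0, 0, 0, 0, 0.087], [0.119, 0, 0, 0, 0, 0, 0.087], [0.119, 0, 0, 0, 0, 0, 0.087]]
  ]
}}

```text
time_s: 10.4
position: [0.4958, 0.2223, 0.0457]
tcp_rot: [[-0.0, -0.976, -0.22], [-0.0, -0.22, 0.976], [-1.0, 0.0, -0.0]]
force: [-0.3, -0.1, -0.5]
opening: 1.003
```

Call:
{"api": "play_rows", "payload": {
  "rows": [
    [[0, 0, 0, 0, 0, 0, 0.03], [0, 0, 0, 0, 0, 0, 0.03], [0, 0, 0, 0, 0, 0, 0.02], [0, 0, 0, 0, 0, 0, 0.014], [0, 0, 0, 0, 0, 0, 0.01], [0, 0, 0, 0, 0, 0, 0], [0, 0, 0, 0, 0, 0, 0], [0, 0, 0, 0, 0, 0, 0], [0, 0, 0, 0, 0, 0, 0], [0, 0, 0, 0, 0, 0, 0], [0, 0, 0, 0, 0, 0, 0], [0, 0, 0, 0, 0, 0, 0]]
  ]
}}

```text
time_s: 11.6
position: [0.4954, 0.222, 0.0455]
tcp_rot: [[-0.0, -0.976, -0.22], [-0.0, -0.22, 0.976], [-1.0, 0.0, -0.0]]
force: [0.2, -1.4, 0.2]
opening: 0.114
```

Call:
{"api": "play_rows", "payload": {
  "rows": [
    [[0, 0, 0, 0, 0, 0, 0], [0, 0, 0, 0, 0, 0, 0], [0, 0, 0, 0, 0, 0, 0], [0, 0, 0, 0, 0, 0, 0]]
  ]
}}

```text
time_s: 12.0
position: [0.4954, 0.2221, 0.0455]
tcp_rot: [[-0.0, -0.976, -0.22], [-0.0, -0.22, 0.976], [-1.0, 0.0, -0.0]]
force: [-0.6, -2.7, -0.9]
opening: 0.112
```

```bash
python3 go.py u .119 0 0 0; python3 -c "
from rig import *
import cv2
for c in('side','top'):
    d=capture(c);im=d['pixels'][:,:,::-1];o=im[90:240,160:310] if c=='side' else im[120:240,130:270];cv2.imwrite(f'pics/h_{c}.png',cv2.resize(o,None,fx=4,fy=4,interpolation=cv2.INTER_CUBIC))
s=read_state();print(s['time_s'],s['position'],s['tcp_rot'],s['opening'],s['force'])"
```

```text
[np.float64(0.4954754112851701), np.float64(0.22198931122206822), 0.045999999999999985, 12.703]
12.1 [0.49534702 0.22208804 0.0454948 ] [[-1.31797657e-04 -9.75533870e-01 -2.19849155e-01]
 [-9.71993107e-05 -2.19849144e-01  9.75533877e-01]
 [-9.99999987e-01  1.49942265e-04 -6.58456178e-05]] 0.11341759419617753 [ 0.0280389  -1.24128414 -0.77983164]
```

View pics/h_side.png

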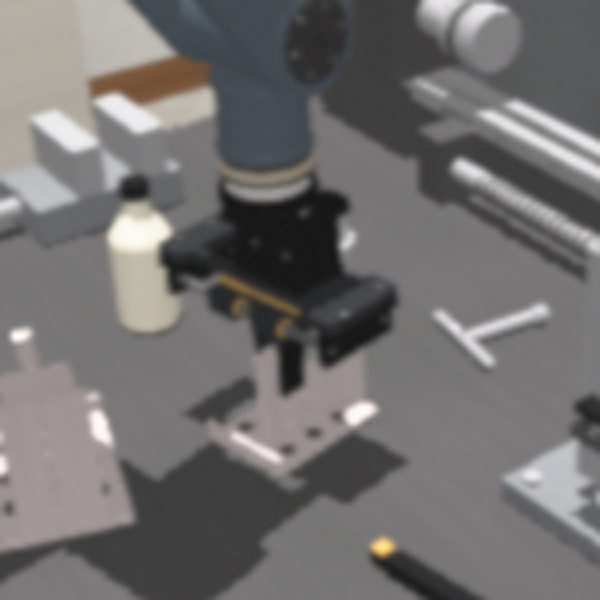

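```bash
python3 go.py p .500 -.0365 .171 3.75
```

```text
row:  -0.125 0.0524 -0.2532 turn 8.95
```

Call:
{"api": "play_rows", "payload": {
  "rows": [
    [[-0.02, 0, 0, 0, 0, 0, 0], [-0.05, 0, 0, 0, 0, 0, 0], [-0.08, 0, 0, 0, 0, 0, 0], [-0.11, 0, 0, 0, 0, 0, 0], [-0.125, 0.005, -0.025, 1, 0, 0, 0], [-0.125, 0.013, -0.06, 2.5, 0, 0, 0], [-0.125, 0.02, -0.095, 4, 0, 0, 0], [-0.125, 0.028, -0.13, 5.5, 0, 0, 0], [-0.125, 0.035, -0.165, 7, 0, 0, 0], [-0.125, 0.042, -0.2, 8, 0, 0, 0], [-0.125, 0.048, -0.232, 8.5, 0, 0, 0], [-0.125, 0.0524, -0.2532, 8.95, 0, 0, 0]]
  ]
}}

```text
time_s: 13.3
position: [0.4993, -0.0381, 0.17]
tcp_rot: [[-0.001, -0.998, -0.063], [0.0, -0.063, 0.998], [-1.0, 0.001, 0.0]]
force: [1.4, 0.6, -3.5]
opening: 0.109
```

Call:
{"api": "play_rows", "payload": {
  "rows": [
    [[0, 0, 0, 0, 0, 0, 0], [0, 0, 0, 0, 0, 0, 0], [0, 0, 0, 0, 0, 0, 0]]
  ]
}}

```text
time_s: 13.6
position: [0.4991, -0.0352, 0.1701]
tcp_rot: [[-0.002, -0.998, -0.066], [0.001, -0.066, 0.998], [-1.0, 0.002, 0.001]]
force: [0.8, 0.8, -3.4]
opening: 0.113
```

```bash
python3 go.py u -.125 .0524 -.2532 8.95
cat > look.py <<'E'
from h import *
import sys
n=sys.argv[1]
d=capture("side");s=read_state();P=s["position"];R=np.array(s["tcp_rot"]);yaw=np.arctan2(-R[0,2],R[1,2])
print(s["time_s"],P.round(4) if hasattr(P,'round') else P,np.degrees(yaw).round(2),np.round(s["force"],1),s["opening"], "tilt",np.round(R[:,0],4))
pos=np.array([P[0],P[1],P[2]+.0195])
roi=(260,110,380,230)
wire(d["pixels"][:,:,::-1],LEDGE,pos,yaw,cam(d),roi,5,f"pics/{n}w.png")
wire(d["pixels"][:,:,::-1],[],pos,yaw,cam(d),roi,5,f"pics/{n}.png")
a=np.hstack([cv2.imread(f"pics/{n}.png"),cv2.imread(f"pics/{n}w.png")])
cv2.imwrite(f"pics/{n}c.png",cv2.resize(a,(800,400),interpolation=cv2.INTER_AREA))
E
python3 look.py a
```

```text
[np.float64(0.5000359964707132), np.float64(-0.036535737975810056), 0.17099999999999999, 3.753]
13.65 [ 0.4993 -0.0351  0.1703] 3.82 [ 0.2  0.1 -3.8] 0.11153773505184861 tilt [-1.3e-03  8.0e-04 -1.0e+00]
```

View pics/ac.png

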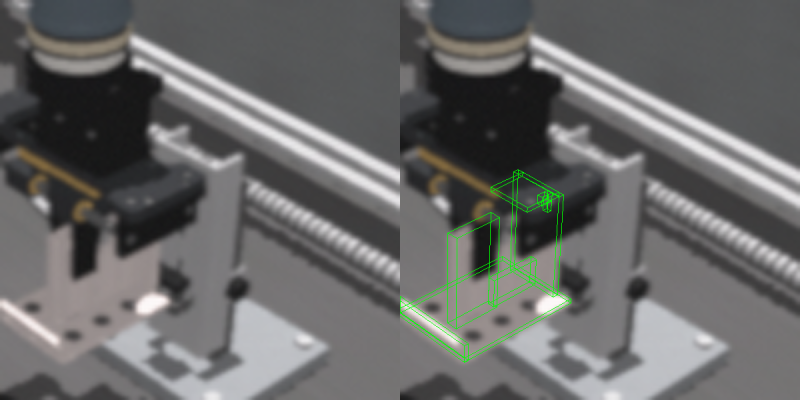

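Call:
{"api": "play_rows", "payload": {
  "rows": [
    [[0, -0.01, 0, 0, 0, 0, 0], [0, -0.02, 0, 0, 0, 0, 0], [0, -0.028, 0, 0, 0, 0, 0], [0, -0.03, 0, 0, 0, 0, 0], [0, -0.03, 0, 0, 0, 0, 0], [0, -0.03, 0, 0, 0, 0, 0]]
  ]
}}

```text
time_s: 14.25
position: [0.5294, -0.0342, 0.1703]
tcp_rot: [[-0.001, -0.998, -0.066], [0.0, -0.066, 0.998], [-1.0, 0.001, 0.0]]
force: [0.7, -0.0, -3.3]
opening: 0.115
```

```bash
python3 go.py u 0 -.03 0 0
python3 - <<'E'
from rig import *
import numpy as np
for i in range(3):
    capture("side");s=read_state();p=s["position"];R=s["tcp_rot"]
    print(s["time_s"],np.round(p,4),"need y",round(-.0279-(.6315-p[0])*.0655,4),np.round(s["force"],1),np.degrees(np.arctan2(-R[0][2],R[1][2])))
E
```

```text
[np.float64(0.5299716613918408), np.float64(-0.03457207666846479), 0.17099999999999999, 3.753]
14.3 [ 0.5293 -0.0343  0.1703] need y -0.0346 [-0.2 -0.1 -3. ] 3.7528457807597486
14.35 [ 0.5293 -0.0343  0.1704] need y -0.0346 [-0.7 -0.6 -3.5] 3.7492797421859336
14.4 [ 0.5294 -0.0344  0.1705] need y -0.0346 [-0.3 -0.4 -3. ] 3.743488488708618
```

Measured lateral position (-0.0344, need -0.0346) and height (TCP 0.1704, need 0.1705) are on target. Moving in.

Call:
{"api": "play_rows", "payload": {
  "rows": [
    [[0, -0.004, 0, 0, 0, 0, 0], [0, -0.008, 0, 0, 0, 0, 0], [0, -0.01, 0, 0, 0, 0, 0], [0, -0.011, 0, 0, 0, 0, 0], [0, -0.011, 0, 0, 0, 0, 0]]
  ]
}}

```text
time_s: 14.9
position: [0.541, -0.0337, 0.1705]
tcp_rot: [[-0.0, -0.998, -0.066], [0.0, -0.066, 0.998], [-1.0, 0.0, 0.0]]
force: [0.9, -1.0, -2.9]
opening: 0.11
```

Call:
{"api": "play_rows", "payload": {
  "rows": [
    [[0, -0.001, 0, 0, 0, 0, 0], [0, -0.002, 0, 0, 0, 0, 0], [0, -0.003, 0, 0, 0, 0, 0]]
  ]
}}

```text
time_s: 15.2
position: [0.5429, -0.0334, 0.1704]
tcp_rot: [[-0.002, -0.998, -0.066], [0.0, -0.066, 0.998], [-1.0, 0.002, 0.0]]
force: [-3.6, -0.1, -2.6]
opening: 0.116
```

Call:
{"api": "play_rows", "payload": {
  "rows": [
    [[0, -0.001, 0, 0, 0, 0, 0], [0, -0.002, 0, 0, 0, 0, 0], [0, -0.002, 0, 0, 0, 0, 0]]
  ]
}}

```text
time_s: 15.5
position: [0.5452, -0.0333, 0.1703]
tcp_rot: [[-0.002, -0.998, -0.066], [0.0, -0.066, 0.998], [-1.0, 0.001, 0.0]]
force: [-3.3, -1.1, -2.8]
opening: 0.109
```

Call:
{"api": "play_rows", "payload": {
  "rows": [
    [[0, -0.001, 0, 0, 0, 0, 0], [0, -0.001, 0, 0, 0, 0, 0]]
  ]
}}

```text
time_s: 15.7
position: [0.5463, -0.0332, 0.1703]
tcp_rot: [[-0.001, -0.998, -0.066], [0.0, -0.066, 0.998], [-1.0, 0.001, 0.0]]
force: [-2.9, -0.5, -2.9]
opening: 0.109
```

The force stays near 3 N while it advances, so the claws are in and the catch is being pushed in.

Call:
{"api": "play_rows", "payload": {
  "rows": [
    [[0, -0.001, 0, 0, 0, 0, 0], [0, -0.002, 0, 0, 0, 0, 0], [0, -0.002, 0, 0, 0, 0, 0]]
  ]
}}

```text
time_s: 16.0
position: [0.5483, -0.0331, 0.1703]
tcp_rot: [[-0.001, -0.998, -0.066], [0.0, -0.066, 0.998], [-1.0, 0.001, 0.0]]
force: [-4.9, 0.4, -4.8]
opening: 0.109
```

Call:
{"api": "play_rows", "payload": {
  "rows": [
    [[0, -0.001, 0, 0, 0, 0, 0], [0, -0.002, 0, 0, 0, 0, 0], [0, -0.002, 0, 0, 0, 0, 0]]
  ]
}}

```text
time_s: 16.3
position: [0.5484, -0.0332, 0.1703]
tcp_rot: [[-0.005, -0.998, -0.066], [-0.0, -0.066, 0.998], [-1.0, 0.006, 0.0]]
force: [-9.2, -1.6, -0.4]
opening: 0.11
```

Flush: travel stopped at x ≈ 0.548 with the force rising to 9 N. Now down.

Call:
{"api": "play_rows", "payload": {
  "rows": [
    [[0.001, 0.001, 0, 0, 0, 0, 0], [0.002, 0.0015, 0, 0, 0, 0, 0], [0.004, 0.0015, 0, 0, 0, 0, 0], [0.005, 0.0015, 0, 0, 0, 0, 0]]
  ]
}}

```text
time_s: 16.7
position: [0.5484, -0.033, 0.1656]
tcp_rot: [[-0.002, -0.998, -0.066], [0.0, -0.066, 0.998], [-1.0, 0.002, 0.0]]
force: [-5.6, -1.4, -1.2]
opening: 0.114
```

Call:
{"api": "play_rows", "payload": {
  "rows": [
    [[0.001, 0, 0, 0, 0, 0, 0], [0.002, 0, 0, 0, 0, 0, 0], [0.002, 0, 0, 0, 0, 0, 0]]
  ]
}}

```text
time_s: 17.0
position: [0.5484, -0.033, 0.1641]
tcp_rot: [[-0.002, -0.998, -0.066], [0.0, -0.066, 0.998], [-1.0, 0.002, 0.0]]
force: [-7.5, -0.3, 2.7]
opening: 0.112
```

Call:
{"api": "play_rows", "payload": {
  "rows": [
    [[0.001, 0, 0, 0, 0, 0, 0], [0.002, 0, 0, 0, 0, 0, 0], [0.003, 0, 0, 0, 0, 0, 0]]
  ]
}}

```text
time_s: 17.3
position: [0.5483, -0.033, 0.1619]
tcp_rot: [[-0.002, -0.998, -0.066], [-0.0, -0.066, 0.998], [-1.0, 0.002, -0.0]]
force: [-9.5, -0.5, 7.2]
opening: 0.11
```

Call:
{"api": "play_rows", "payload": {
  "rows": [
    [[0.001, 0, 0, 0, 0, 0, 0], [0.002, 0, 0, 0, 0, 0, 0], [0.002, 0, 0, 0, 0, 0, 0]]
  ]
}}

```text
time_s: 17.6
position: [0.5485, -0.0331, 0.16]
tcp_rot: [[-0.001, -0.998, -0.066], [-0.0, -0.066, 0.998], [-1.0, 0.001, -0.0]]
force: [-7.9, 0.1, 5.9]
opening: 0.111
```

Call:
{"api": "play_rows", "payload": {
  "rows": [
    [[0.001, 0, 0, 0, 0, 0, 0], [0.002, 0, 0, 0, 0, 0, 0], [0.002, 0, 0, 0, 0, 0, 0]]
  ]
}}

```text
time_s: 17.9
position: [0.5483, -0.0331, 0.1592]
tcp_rot: [[-0.001, -0.998, -0.066], [-0.0, -0.066, 0.998], [-1.0, 0.001, -0.0]]
force: [-11.4, -0.2, 14.6]
opening: 0.108
```

```bash
python3 look.py b
```

```text
17.95 [ 0.5483 -0.0331  0.1592] 3.8 [-11.5  -0.7  14.2] 0.11480335456376198 tilt [-1.2e-03 -6.0e-04 -1.0e+00]
```

View pics/bc.png

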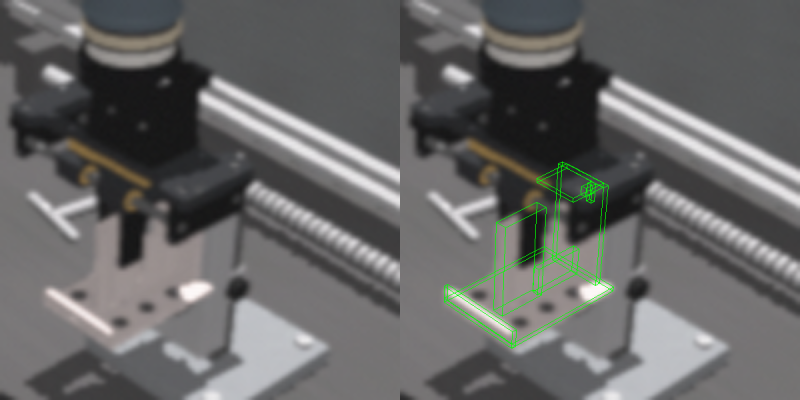

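Resistance climbed sharply at grip height 0.179 (home is 0.1795). I'll release, rise, and look.

Call:
{"api": "play_rows", "payload": {
  "rows": [
    [[-0.001, 0.001, 0, 0, 0, 0, 0.0], [-0.001, 0.001, 0, 0, 0, 0, 0.03], [-0.001, 0.001, 0, 0, 0, 0, 0.03], [-0.001, 0.001, 0, 0, 0, 0, 0.03], [-0.001, 0.001, 0, 0, 0, 0, 0.03], [-0.001, 0.001, 0, 0, 0, 0, 0.03]]
  ]
}}

```text
time_s: 18.55
position: [0.5489, -0.0333, 0.1575]
tcp_rot: [[0.001, -0.998, -0.065], [-0.0, -0.065, 0.998], [-1.0, -0.001, -0.0]]
force: [0.2, 0.8, -0.4]
opening: 0.334
```

Call:
{"api": "play_rows", "payload": {
  "rows": [
    [[-0.01, 0, 0, 0, 0, 0, 0.03], [-0.03, 0, 0, 0, 0, 0, 0.03], [-0.06, 0, 0, 0, 0, 0, 0.03], [-0.09, 0, 0, 0, 0, 0, 0.03], [-0.12, 0.0, 0, 0, 0, 0, 0], [-0.12, 0, 0, 0, 0, 0, 0], [-0.12, 0, 0, 0, 0, 0, 0]]
  ]
}}

```text
time_s: 19.25
position: [0.5486, -0.0332, 0.2786]
tcp_rot: [[0.002, -0.998, -0.065], [-0.001, -0.065, 0.998], [-1.0, -0.002, -0.001]]
force: [-0.1, 0.1, 0.8]
opening: 0.158
```

```bash
for a in "0 -.011 0 0" "0 -.01 0 0" ".005 .0015 0 0" ".009 0 0 0" "-.001 .001 0 0" "-.12 0 0 0"; do python3 go.py u $a;done
cat > look2.py <<'E'
from h import *
import sys
n=sys.argv[1];d=capture("side");s=read_state();print(s["time_s"],np.round(s["position"],4),np.round(s["force"],1),s["opening"])
u=np.array([.9979,.0654]);g=np.array([.5483,-.0331])
roi=(270,120,360,240)
ims=[]
for bx,pos,yaw in(([],[0,0,0],0),(LEDGE,[g[0],g[1],float(sys.argv[2])],np.radians(3.75))):
    wire(d["pixels"][:,:,::-1],bx,np.array(pos),yaw,cam(d),roi,4.4,f"pics/{n}.png"); ims.append(cv2.imread(f"pics/{n}.png"))
cv2.imwrite(f"pics/{n}.png",np.hstack(ims))
E
python3 look2.py c .1795
```

```text
[np.float64(0.5409480718629209), np.float64(-0.033852067522438196), 0.17099999999999999, 3.753]
[np.float64(0.5509266268366302), np.float64(-0.03319751375332311), 0.17099999999999999, 3.753]
[np.float64(0.5494298435905738), np.float64(-0.03329569681869037), 0.16599999999999998, 3.753]
[np.float64(0.5494298435905738), np.float64(-0.03329569681869037), 0.15699999999999997, 3.753]
[np.float64(0.5484319880932028), np.float64(-0.03336115219560188), 0.15799999999999997, 3.753]
[np.float64(0.5484319880932028), np.float64(-0.03336115219560188), 0.27799999999999997, 3.753]
19.3 [ 0.5478 -0.033   0.2774] [ 0.2 -0.1 -0.7] 0.10853582651667006
```

View pics/c.png

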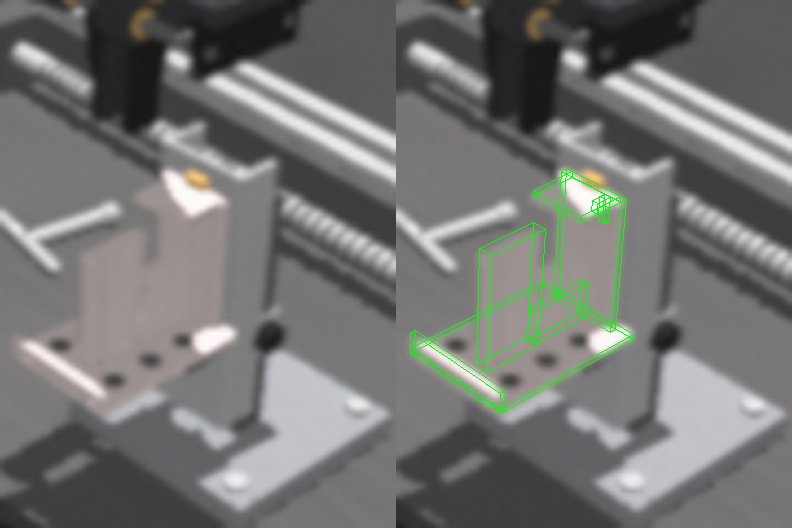

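The catch shows out above the plate's top edge (at about (197,178) in the left panel), and the ledge matches its home wireframe. To be sure, I'll press on the flange point with shut fingers.

Call:
{"api": "play_rows", "payload": {
  "rows": [
    [[0, -0.025, 0, 0, 0, 0, 0], [0, -0.05, 0, 0, 0, 0, 0], [0, -0.05, 0, 0, 0, 0, 0], [0.03, -0.05, 0, 0, 0, 0, 0], [0.055, -0.05, 0, 0, 0, 0, 0], [0.064, -0.05, 0, 0, 0, 0, 0], [0.064, -0.05, 0, 0, 0, 0, 0]]
  ]
}}

```text
time_s: 20.0
position: [0.5965, -0.0296, 0.2121]
tcp_rot: [[-0.004, -0.998, -0.065], [0.001, -0.065, 0.998], [-1.0, 0.004, 0.001]]
force: [-0.5, -0.5, 1.3]
opening: 0.007
```

Call:
{"api": "play_rows", "payload": {
  "rows": [
    [[0.001, 0, 0, 0, 0, 0, 0], [0.002, 0, 0, 0, 0, 0, 0], [0.003, 0, 0, 0, 0, 0, 0], [0.003, 0, 0, 0, 0, 0, 0]]
  ]
}}

```text
time_s: 20.4
position: [0.5983, -0.03, 0.2112]
tcp_rot: [[0.001, -0.998, -0.065], [-0.0, -0.065, 0.998], [-1.0, -0.001, -0.0]]
force: [-0.9, -0.7, 2.2]
opening: 0.009
```

Call:
{"api": "play_rows", "payload": {
  "rows": [
    [[0.001, 0, 0, 0, 0, 0, 0], [0.002, 0, 0, 0, 0, 0, 0], [0.002, 0, 0, 0, 0, 0, 0]]
  ]
}}

```text
time_s: 20.7
position: [0.5984, -0.0299, 0.2097]
tcp_rot: [[0.001, -0.998, -0.066], [-0.0, -0.066, 0.998], [-1.0, -0.001, -0.0]]
force: [-1.9, 0.0, 5.9]
opening: 0.007
```

Call:
{"api": "play_rows", "payload": {
  "rows": [
    [[0.001, 0, 0, 0, 0, 0, 0], [0.0015, 0, 0, 0, 0, 0, 0], [0.0015, 0, 0, 0, 0, 0, 0]]
  ]
}}

```text
time_s: 21.0
position: [0.5984, -0.0299, 0.2095]
tcp_rot: [[0.002, -0.998, -0.066], [-0.001, -0.066, 0.998], [-1.0, -0.002, -0.001]]
force: [-4.8, 0.4, 11.9]
opening: 0.007
```

Call:
{"api": "play_rows", "payload": {
  "rows": [
    [[0.001, 0, 0, 0, 0, 0, 0], [0.0015, 0, 0, 0, 0, 0, 0], [0.0015, 0, 0, 0, 0, 0, 0]]
  ]
}}

```text
time_s: 21.3
position: [0.5985, -0.0299, 0.2094]
tcp_rot: [[0.002, -0.998, -0.066], [-0.001, -0.066, 0.998], [-1.0, -0.002, -0.001]]
force: [-5.2, 0.6, 17.7]
opening: 0.002
```

Call:
{"api": "play_rows", "payload": {
  "rows": [
    [[-0.005, 0, 0, 0, 0, 0, 0], [-0.02, 0, 0, 0, 0, 0, 0], [-0.05, 0, 0, 0, 0, 0, 0], [-0.09, 0, 0, 0, 0, 0, 0], [-0.09, 0.04, 0, 0, 0, 0, 0], [-0.09, 0.085, 0.0, 0, 0, 0, 0], [-0.09, 0.12, 0.04, 0, 0, 0, 0], [-0.09, 0.12, 0.08, 0, 0, 0, 0], [-0.09, 0.12, 0.12, 0, 0, 0, 0], [-0.09, 0.12, 0.16, 0, 0, 0, 0], [-0.09, 0.12, 0.2, 0, 0, 0, 0], [-0.09, 0.12, 0.2, 0, 0, 0, 0]]
  ]
}}

```text
time_s: 22.5
position: [0.4649, 0.1659, 0.2957]
tcp_rot: [[0.001, -0.997, -0.071], [0.002, -0.071, 0.997], [-1.0, -0.001, 0.002]]
force: [0.7, -0.8, -0.1]
opening: 0.007
```

```bash
python3 look2.py d .181
python3 - <<'E'
from rig import *
import cv2
d=capture("top");im=d["pixels"][:,:,::-1];cv2.imwrite("pics/fin_top.png",cv2.resize(im,(780,585),interpolation=cv2.INTER_CUBIC))
d=capture("side");im=d["pixels"][:,:,::-1];cv2.imwrite("pics/fin_side.png",cv2.resize(im,(780,585),interpolation=cv2.INTER_CUBIC))
E
```

```text
22.55 [0.4652 0.1638 0.2956] [ 0.3 -0.9  0.8] 0.00416834380610823
```

View pics/d.png

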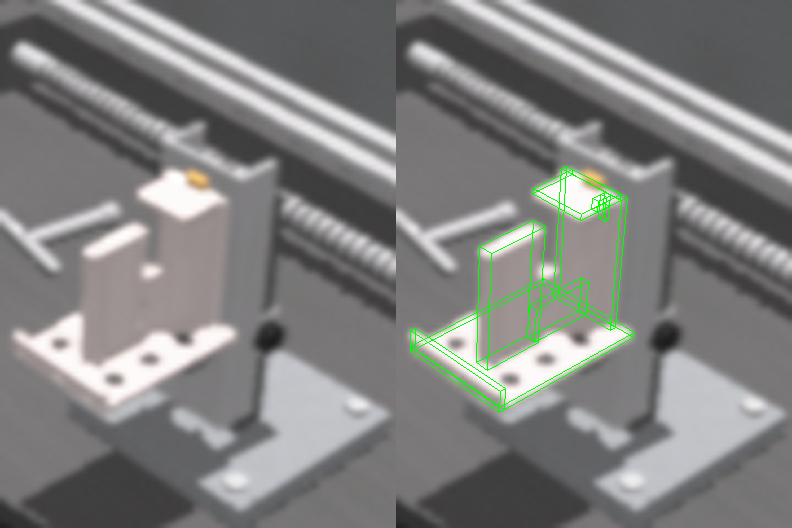

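View pics/fin_top.png

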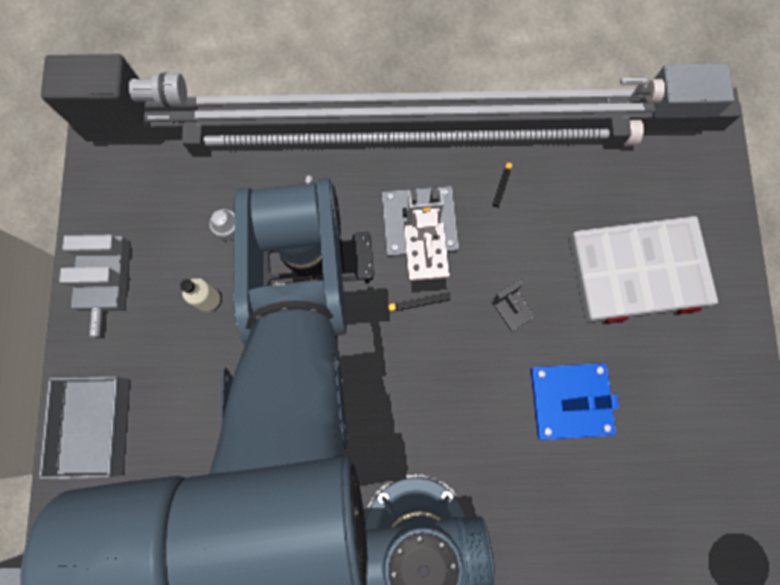

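The ledge hangs level and square with the catch visible above its top edge. The bystanders that show are where they were, and the arm is clear. Handing in.

```bash
python3 -c "
from rig import *
print(hand_in())"
```

```text
the job is handed in; nothing more can be done
None
```

The small tool ledge is hanging in the top two slots of the grey column, pressed home with the spring catch out above its back plate. I handed the job in at about 22.7 s. No verdict is reported, so what follows is my own checks.

**What I did**
- I fitted the ledge and column poses from both cameras.
- I touched the strip's top edge, which lies at z ≈ 0.229. I also felt both sides of the strip to find its centre; the slack measured 23 mm, as the given sizes require.
- I gripped the ledge by its fin and slid the claws in. The catch pushed back with about 3 N until the back plate was flush.
- I pressed it down, let go, then pressed again on the flange with 18 N.

**Last checks**
- **Home position:** under the second press the flange stopped firmly at z = 0.2095. That is 19.5 mm below the top edge, as it should be fully home.
- **Catch and level:** in the final side picture the catch is out above the plate. The ledge matches its home wireframe to within about a pixel, level and square.
- **Bystanders:** the arm is clear, and the objects visible in the final top picture had not moved. The arm hid most of the chuck key there, but the side picture shows its visible part in place.
- **Not measured:** I could not read the catch and pad values directly. The evidence for them is the picture, and the flange resting no more than about 2 mm above home before the second press, where an unlatched pad would lift it about 4.5 mm.
- **Disagreement:** the side-camera fit of the column's base plate was 5 to 8 mm off from the top-camera fit. I used the top view, which the catch position and the touches confirmed.

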